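Ease the leather press back one notch

ROBOT

A 6-joint arm with a two-finger parallel gripper is mounted at the origin on the work surface. World frame = base frame: x ahead of the robot, y to its left, z up, the work surface at z = 0. Lengths are in mm, angles in rad, forces in N, time in s.
With the tool pointing down it reaches from about 325 to 850 mm from the base axis. Payload 15.5 kg.
Tool frame: the origin (TCP) lies midway between the tips of the shut fingers; the grasp point (between the pads) lies r.grip_point_offset behind it (r.grip_point_offset is the distance from the TCP to the grasp point, in mm); z points along the fingers, y is the line along which they close (so a half turn about z gives the same grasp; the last joint's range is limited). The gripper opens to 91 mm and grips with 3 to 60 N. Pads are 32 mm wide; open, the fingers measure 118 mm over their backs; the gripper's body (76 mm by 178 mm) begins 60 mm behind the grasp point.
Start: joints at [1.171, 0.494, 1.345, -0, 1.302, -0.096], TCP at [186.963, 596.382, 213.915] pointing down, gripper open.
Joint ranges: [-2.91, 2.91], [-0.82, 2.16], [0.22, 2.67], [-1.22, 4.37], [0.12, 2.79], [-3.08, 3.08]. Speed limits (rad/s): [1.89, 1.89, 2.57, 3.01, 3.01, 3.01].

INTERFACE

Orientations are given as [roll, pitch, yaw] about the fixed x, y, z axes, in that order (R = Rz(yaw) Ry(pitch) Rx(roll)).
In Python, from cell import r gives the robot as it stands.
- The arm moves only by the shell command python3 -m inch 'ROWS' [OPENING] [FORCE]. ROWS is JSON, one flat list of numbers, 6 for each row, row after row: the shift along the tool's x, y, z in m, then the turn, a rotation vector about the tool's x, y, z in degrees. A call has 1 to 20 rows; each row shifts and turns the commanded pose from where the row before left it, along the tool's axes as they then stand; what a row does not reach is not made up. A row lasts 1/10 s, in which the tool goes at most 50 mm and 8.59 degrees, less where a joint would pass 70% of its speed; a pose out of reach is approached as far as the arm can. A call with a gripper value outside its range is refused whole. OPENING is the closure, from 0 (fully open) to 1 (shut), set as the call begins (- or left out, the last holds). The fingers move at their own pace and stop on an object; FORCE is the grip in N (left out, the last holds). Time passes only in rows, so rows that do not move let the fingers close. It gives the time, the measured TCP pose, the force, the opening and the grip force at its end, in the units of the state.
- r.sense(): the state, without advancing time (a new reading comes with each control period).
- r.camera(name): name is "scene" or "top"; returns the picture (420x560x3 uint8, red, green, blue); there is no depth.
- r.camera_params(name): a dict with "intrinsics" (3x3 intrinsics, pixels), "rvec" (rotation vector, rad) and "tvec" (3), from world to camera coordinates, as OpenCV has them. Camera axes: x right, y down, z forward; pixel columns grow to the right and rows downward; lengths in mm; the calibration is good to about 2 mm. A picture is of the moment at which its call begins. camera_params takes no time and is no camera call.
- r.finish_job(): hands the job in; it is judged then, once.
The state is a dict: "time_s": time; "joint_pos": joint angles; "joint_vel": joint speeds; "joint_torque": joint torques, N m; "tool_pos": TCP position; "eef_rot": TCP orientation; "wrist_force": force on the tool from outside, world axes, zero at the start; "moment": the same for the moment, N m; "grip_width": opening from 0.0 (shut) to 1.0 (fully open); "finger_force": force on a finger pad.
Only numpy, scipy, OpenCV 4.12 (cv2) and the standard library are available. Lean on these libraries where they do the work, as an engineer would, in place of code of your own. Each camera call takes 0.05 s, during which the arm holds its last target. There are 200 camera calls.

TASK

The glued strap in the bench press is squeezed one notch too hard. With a fingertip, push the pawl's red thumb lever backward so that the pawl lifts out of the ratchet and lies back by itself; then push the capstan backward by one notch and no further, and tip the pawl down again so that it sits fully in the next tooth and locks the press. Only push, without force: grip nothing, and leave the tools, bottles and tins around the press where they are.

Things in the scene. Friction and masses are not known exactly. Their poses are not given: they have to be found in the camera images.
- press: Dark green arbor press fixed to the bench; base 240 x 130 x 30 mm, head top 235 mm, ram top about 305 mm high. Origin on the bench top below its shaft, which runs along y 180 mm up. Its x points to the rear (column side): 'backward' is +x at the top of the wheel; the throat opens to -x. Ratchet, pawl and capstan are on its right (-y); the head casting ends 30 mm right of the origin.
- shaft (a point): Point on the shaft axis in the capstan's plane: 95 mm right (-y) of the press origin, 180 mm above the bench. The ratchet wheel (steel, 10 teeth, tip radius 62, root radius 50 mm) is on the same shaft, 43 to 57 mm right of the origin.
- pawl_pivot (a point): Point on the pawl's pivot axis (parallel to the shaft, fixed), in the middle plane of pawl, lever and ratchet wheel: press frame x +60, y -50, z 250 mm. The pawl swings square to the shaft.
- lever_tip (a point): Free end of the thumb lever, 52 mm from the pivot (red end 22 mm wide along press y, 8 mm thick; stem 18 x 6 mm). With the pawl seated it stands up, leaning 15 degrees to the front; pushing it to the rear lifts the nose. With the pawl lying back it points to the rear, 10 degrees below level.
- pawl_nose (a point): Middle of the pawl's end face, 62 mm from the pivot. The dark steel arm (12 mm wide, 9 to 14 mm high) points to the front, its nose hooked down into the ratchet near the wheel's top; lying back it stands up, leaning about 12 degrees past the vertical to the rear. Arm and thumb lever are square to each other.
- pawl (a joint): Pawl angle, rad: 0 = nose seated fully in a tooth gap, growing as it lifts; 2.0 = lying back on its stop. It swings by its own weight (150 g): let go below about 1.0 it falls into the ratchet, past 1.4 it falls back on its stop and stays; in between it may stand.
- wheel (a joint): Angle of ratchet and capstan, rad: 0 +-0.05 at the start, growing backward; one notch 0.628. Needs 0.4 N m (5 N at a knob); stays where left. Forward stop at -0.10. A seated pawl bars backward turning, with +-0.07 play: next notch 0.56 to 0.69. Pawl dropped with the wheel short of that lies on a tooth's slope; pushing the wheel on backward lets it slide into the gap and stop the wheel.
- knob0 (a point): Centre of one of the capstan's four black ball knobs (30 mm diameter, spokes 12 mm), 95 mm from the shaft axis, in a plane 95 mm right of the press origin. At the start it is the highest knob: its spoke leans 0 to 40 degrees from the vertical to the front; this differs from start to start, the capstan being clamped on the shaft at any angle.
- knob1 (a point): Centre of the next ball knob, a quarter turn from knob0 to the front and down.
- knob2 (a point): Centre of the ball knob opposite knob0.
- knob3 (a point): Centre of the ball knob a quarter turn from knob0 to the rear.
- mallet: Loose wooden maul standing on its head, 68 mm diameter, 205 mm high; origin at its underside. Not to be disturbed.
- dye_bottle: Loose amber bottle, 44 mm diameter, 105 mm high; origin at its underside. Not to be disturbed.
- glue_jar: Loose yellow jar, 72 mm diameter, 85 mm high; origin at its underside. Not to be disturbed.
- awl: Loose awl with a wooden handle, 160 mm long, lying along its x; origin at its underside. Not to be disturbed.
- slicker: Loose dark wooden edge slicker, 40 mm diameter, 80 mm high, upright; origin at its underside. Not to be disturbed.
- rivet_tin: Loose round tin, 56 mm diameter, 24 mm high, beside the press base on its left; origin at its underside. Not to be disturbed.
- brass_stamp: Loose brass maker's stamp, 20 mm diameter, 52 mm high, upright on the front of the press base; origin at its underside. Not to be disturbed.

How it is judged:
By the outcome, as a careful person would: the job done as asked, in the order asked, and still so for the second after the job is handed in, with the robot touching nothing.
It also fails if it takes over 51 s, if anything falls off the work surface, if the arm or the gripper's body presses on something with over 40 N, if the wrist force passes 120 N, or if a joint passes its speed limit or range.

## Working session

There is one attempt and no reset: what is moved stays moved. The work goes in short steps, Python scripts to look and compute and a shell command to move; the robot and the scene stay as the last step left them, time stands still between calls to the robot, and variables do not carry over. Pictures are saved under pics/ and viewed, at most 10 in all, crops included, and the job is handed in when it is done.

```bash
ls; mkdir -p pics; python3 - <<'E'
from cell import r
import cv2,numpy as np
s=r.sense();print(s['time_s'],s['tool_pos'],s['eef_rot'],s['grip_width'],r.grip_point_offset)
for n in("scene","top"):
    p=r.camera_params(n);print(n,p)
    cv2.imwrite(f'pics/{n}0.png',cv2.cvtColor(r.camera(n),cv2.COLOR_RGB2BGR))
E
```

```text
pics
0.0 [186.81813356 596.01961172 213.34876165] [-3.14038436e+00 -1.04958476e-04  2.83782075e+00] 1.0011719942485102 18.8
scene {'intrinsics': array([[503.41810672,   0.        , 285.91363397],
       [  0.        , 503.41810672, 213.55726106],
       [  0.        ,   0.        ,   1.        ]]), 'rvec': array([ 2.36654814,  1.04235019, -0.31934036]), 'tvec': array([-359.08446662, -205.59252787, 1589.03266947])}
top {'intrinsics': array([[460.86157925,   0.        , 287.65346768],
       [  0.        , 460.86157925, 211.44557119],
       [  0.        ,   0.        ,   1.        ]]), 'rvec': array([ 2.16446524, -2.19969114,  0.09049069]), 'tvec': array([  15.03934952,  543.16184893, 1480.13186318])}
```

View pics/scene0.png

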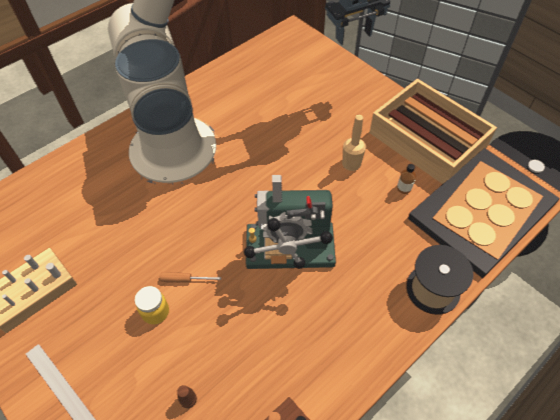

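View pics/top0.png

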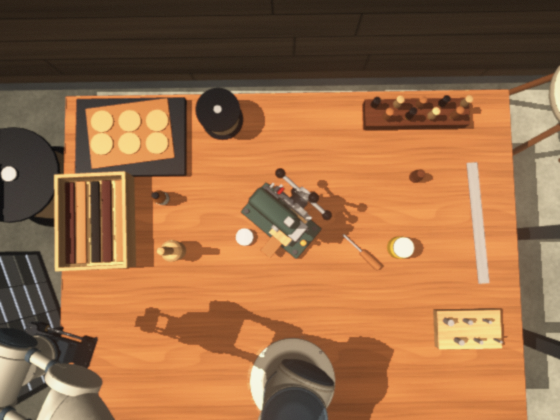

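Scene: press around (290,225) with the red lever at (309,202). Top: press at (285,215), knobs at about (280,173), (313,197) and (327,215). I'll enlarge both.

```bash
python3 - <<'E'
import cv2,numpy as np
a=cv2.imread('pics/scene0.png')[165:280,225:350]; b=cv2.imread('pics/top0.png')[155:270,225:350]
f=lambda i:cv2.resize(i,None,fx=3.2*1,fy=3.2,interpolation=cv2.INTER_CUBIC)
c=np.hstack([f(a),f(b)]);print(c.shape);cv2.imwrite('pics/crop0.png',c)
E
```

```text
(368, 800, 3)
```

View pics/crop0.png

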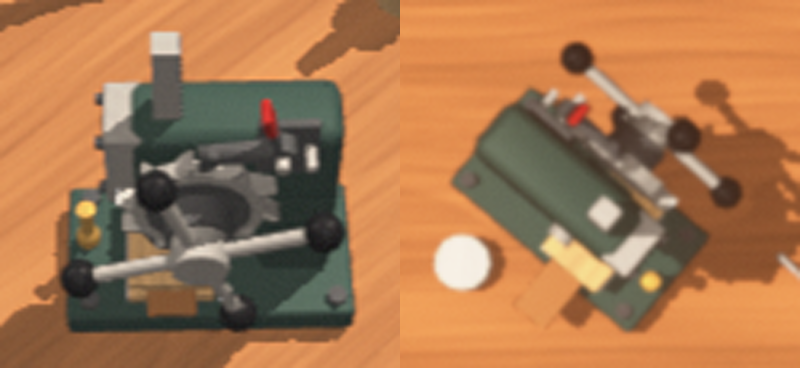

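The crop shows knob0 at scene (274,224) / top (314,197), knob1 at (250,252)/(327,215), knob3 at (326,238)/(280,173), knob2 at scene (299,262), and the red lever at scene (309,200) / top (281,190). Next I'll triangulate these and fit the press pose.

```bash
cat > h.py <<'E'
from cell import r
import cv2,numpy as np
from scipy.optimize import least_squares
P={n:r.camera_params(n) for n in("scene","top")}
def proj(n,X):
    p=P[n];return cv2.projectPoints(np.float64(X).reshape(-1,1,3),p['rvec'],p['tvec'],p['intrinsics'],None)[0].reshape(-1,2)
def blob(img,g,mask,rad=9):
    m=mask(img.astype(int));yy,xx=np.nonzero(m);k=np.hypot(xx-g[0],yy-g[1])<rad
    return np.array([xx[k].mean(),yy[k].mean()]),k.sum()
black=lambda i:i.max(2)<48
red=lambda i:(i[...,0]>130)&(i[...,1]<70)&(i[...,2]<70)
def tri(a,b):
    f=lambda X:np.r_[proj("scene",X)[0]-a,proj("top",X)[0]-b]
    s=least_squares(f,[480,0,200.]);return s.x,np.abs(s.fun).max()
def press2world(q,p):
    x,y,t=q;p=np.atleast_2d(p);c,s=np.cos(t),np.sin(t)
    return np.c_[x+c*p[:,0]-s*p[:,1],y+s*p[:,0]+c*p[:,1],p[:,2]]
def knob(al,k): # al: lean of knob0 to the front of vertical
    a=al+k*np.pi/2; return [-95*np.sin(a),-95,180+95*np.cos(a)]
E
python3 - <<'E'
from h import *
S=cv2.imread('pics/scene0.png')[...,::-1];T=cv2.imread('pics/top0.png')[...,::-1]
s={0:(274.1,224.4),1:(249.7,251.9),2:(299,262.5),3:(325.9,237.8)};t={0:(313.7,196.6),1:(327.2,215),3:(280.3,172.8)}
for d,I,R in((s,S,7),(t,T,6)):
    for k in d: d[k],n=blob(I,d[k],black,R);print(k,d[k],n)
for k in t: print(k,tri(s[k],t[k]))
print('red',blob(S,(309,201),red),blob(T,(281,190),red), tri(blob(S,(309,201),red)[0],blob(T,(281,190),red)[0]))
def f(q):
    e=[]
    for k in s:e+=list(proj("scene",press2world(q[:3],knob(q[3],k)))[0]-s[k])
    for k in t:e+=list(proj("top",press2world(q[:3],knob(q[3],k)))[0]-t[k])
    return e
X3,X1=tri(s[3],t[3])[0],tri(s[1],t[1])[0];d=X3-X1;th=np.arctan2(d[1],d[0])
o=least_squares(f,[480,0,th,.3]);print(o.x,np.degrees(o.x[2:]),np.round(o.fun,1))
q=o.x[:3]
a=np.radians(15)
for n,p in dict(piv=[60,-50,250],tip=[60-52*np.sin(a),-50,250+52*np.cos(a)],k0=knob(o.x[3],0)).items():print(n,press2world(q,p),proj("scene",press2world(q,p)),proj("top",press2world(q,p)))
E
```

```text
0 [273.39 225.43] 100
1 [249.31343284 253.10447761] 67
2 [299.21126761 263.94366197] 71
3 [325.29787234 238.17021277] 94
0 [nan nan] 0
1 [nan nan] 0
3 [nan nan] 0h.py:9: RuntimeWarning: Mean of empty slice.
  return np.array([xx[k].mean(),yy[k].mean()]),k.sum()
  ret = ret.dtype.type(ret / rcount)
Traceback (most recent call last):
  File "h.py", line 14, in tri
    s=least_squares(f,[480,0,200.]);return s.x,np.abs(s.fun).max()
ValueError: Residuals are not finite in the initial point.
```

```bash
cat > fit0.py <<'E'
from h import *
S=cv2.imread('pics/scene0.png')[...,::-1];T=cv2.imread('pics/top0.png')[...,::-1]
s={0:(274.1,224.4),1:(249.7,251.9),2:(299,262.5),3:(325.9,237.8)};t={0:(313.7,196.6),1:(327.2,215),3:(280.3,172.8)}
for k in t: x,y=np.round(t[k]).astype(int);print(T[y-7:y+8,x].max(1),T[y,x])
for d,I,R,m in((s,S,7,black),(t,T,6,lambda i:i.max(2)<75)):
    for k in d: d[k],n=blob(I,d[k],m,R);print(k,d[k],n)
for k in t: print(k,tri(s[k],t[k]))
print('red',blob(S,(309,201),red),blob(T,(281,190),red), tri(blob(S,(309,201),red)[0],blob(T,(281,190),red)[0]))
def f(q):
    e=[]
    for k in s:e+=list(proj("scene",press2world(q[:3],knob(q[3],k)))[0]-s[k])
    for k in t:e+=list(proj("top",press2world(q[:3],knob(q[3],k)))[0]-t[k])
    return e
X3,X1=tri(s[3],t[3])[0],tri(s[1],t[1])[0];d=X3-X1;th=np.arctan2(d[1],d[0])
o=least_squares(f,[480,0,th,.3]);print(o.x,np.degrees(o.x[2:]),np.round(o.fun,1))
q=o.x[:3]
a=np.radians(15)
for n,p in dict(piv=[60,-50,250],tip=[60-52*np.sin(a),-50,250+52*np.cos(a)],k0=knob(o.x[3],0)).items():print(n,press2world(q,p),proj("scene",press2world(q,p)),proj("top",press2world(q,p)))
E
python3 fit0.py
```

```text
[212 166 106  71  68  68  69  73  72  73  68  67 101 169 207] [73 51 41]
[144 133  97  71  67  67  71  71  74  71  68  85 121 141 147] [71 51 40]
[229 214 133  73  68  70  74  73  73  71  69  97 163 211 219] [73 51 40]
0 [273.39 225.43] 100
1 [249.31343284 253.10447761] 67
2 [299.21126761 263.94366197] 71
3 [325.29787234 238.17021277] 94
0 [313.23636364 197.29090909] 55
1 [326.97560976 214.87804878] 41
3 [280.31578947 172.73684211] 38
0 (array([561.51866062, -63.22454558, 266.61999024]), np.float64(0.044405634214172096))
1 (array([ 521.76975539, -109.87672428,  145.59189844]), np.float64(0.2364147961388312))
3 (array([640.05132664,  25.94217196, 208.01701726]), np.float64(0.10415024541146067))
red (array([308.40740741, 200.2962963 ]), np.int64(27)) (array([279.95833333, 190.58333333]), np.int64(24)) (array([577.96159816,  27.0199423 , 293.69064798]), np.float64(0.020877338099865028))
[5.10395887e+02 2.03032250e+01 8.54313435e-01 3.22853019e-01] [48.94855422 18.4981154 ] [-0.4 -0.2 -0.1 -0.5 -0.4 -0.7  0.5 -0.1  0.6 -0.4 -0.1 -0.6  0.1 -0.4]
piv [[587.50608176  32.71361627 250.        ]] [[312.41594116 212.4559469 ]] [[278.0581378  189.14944901]]
tip [[578.66733536  22.5642214  300.22814297]] [[307.25161228 199.89641543]] [[281.5732381  189.97105533]]
k0 [[562.24262725 -64.81665579 270.0917387 ]] [[272.98651463 225.20708294]] [[313.84424421 196.84386265]]
```

```bash
cat >> h.py <<'E'
Q=[510.4,20.3,0.8543]
def where(rows=True):
    from scipy.spatial.transform import Rotation as Ro
    s=r.sense();d=s['tool_pos']-np.array([Q[0],Q[1],0]);c,n=np.cos(Q[2]),np.sin(Q[2])
    R=Ro.from_euler('xyz',s['eef_rot']).as_matrix();y=R[:,1]
    print('t',round(s['time_s'],2),'press xyz',np.round([c*d[0]+n*d[1],-n*d[0]+c*d[1],d[2]],1),'tool y yaw err deg',round(np.degrees(np.arctan2(y[1],y[0])-Q[2]),2),'z',np.round(R[:,2],3),'F',np.round(s['wrist_force'],1),'grip',round(s['grip_width'],2))
E
python3 -m inch '[0,0,-0.03,0,0,3.95, 0,0,-0.03,0,0,3.95, 0,0,-0.03,0,0,3.95, 0,0,-0.03,0,0,3.95, 0,0,-0.03,0,0,3.95, 0,0,-0.03,0,0,3.95]' 1
python3 -c "
from h import *
where()"
```

```text
time_s: 0.7
tool_pos: [186.8, 596.1, 394.9]
eef_rot: [-3.141, 0.0, 2.421]
wrist_force: [0.6, 0.9, -0.3]
grip_width: 0.505
finger_force: 0.0
t 0.7 press xyz [221.7 622.1 394.9] tool y yaw err deg -0.22 z [-0.    -0.001 -1.   ] F [ 0.6  0.9 -0.3] grip 0.51
```

```bash
python3 -m inch '[-0.0336,-0.0103,0,0,0,0, -0.0336,-0.0103,0,0,0,0, -0.0336,-0.0103,0,0,0,0, -0.0336,-0.0103,0,0,0,0, -0.0336,-0.0103,0,0,0,0, -0.0336,-0.0103,0,0,0,0, -0.0336,-0.0103,0,0,0,0, -0.0336,-0.0103,0,0,0,0, -0.0336,-0.0103,0,0,0,0, -0.0336,-0.0103,0,0,0,0, -0.0336,-0.0103,0,0,0,0, -0.0336,-0.0103,0,0,0,0, -0.0336,-0.0103,0,0,0,0, -0.0336,-0.0103,0,0,0,0, -0.0336,-0.0103,0,0,0,0, -0.0336,-0.0103,0,0,0,0, -0.0336,-0.0103,0,0,0,0, -0.0336,-0.0103,0,0,0,0, -0.0336,-0.0103,0,0,0,0, -0.0336,-0.0103,0,0,0,0]'
python3 -c "
from h import *
where()"
```

```text
time_s: 2.7
tool_pos: [558.3, -2.0, 393.6]
eef_rot: [-3.141, -0.001, 2.424]
wrist_force: [0.7, 0.3, -0.3]
grip_width: 0.003
finger_force: 0.0
t 2.7 press xyz [ 14.6 -50.8 393.6] tool y yaw err deg -0.06 z [-0.001  0.    -1.   ] F [ 0.7  0.3 -0.3] grip 0.0
```

Descend to z≈286 in front of the lever, then look.

```bash
python3 -m inch '[0,0,0.03,0,0,0, 0,0,0.03,0,0,0, 0,0,0.03,0,0,0, 0,0,0.012,0,0,0, 0,0,0.006,0,0,0,0,0,0,0,0,0]'
python3 - <<'E'
from h import *
where()
a=r.camera("scene")[140:280,225:350][...,::-1];b=r.camera("top")[140:280,225:350][...,::-1]
cv2.imwrite('pics/c1.png',cv2.resize(np.hstack([a,b]),None,fx=3.2,fy=3.2,interpolation=cv2.INTER_CUBIC))
E
```

```text
time_s: 3.3
tool_pos: [558.0, -0.6, 286.2]
eef_rot: [-3.142, -0.0, 2.424]
wrist_force: [-0.8, 0.1, -0.3]
grip_width: 0.002
finger_force: 0.0
t 3.3 press xyz [ 15.5 -49.6 286.2] tool y yaw err deg -0.05 z [-0. -0. -1.] F [-0.8  0.1 -0.3] grip 0.0
```

View pics/c1.png

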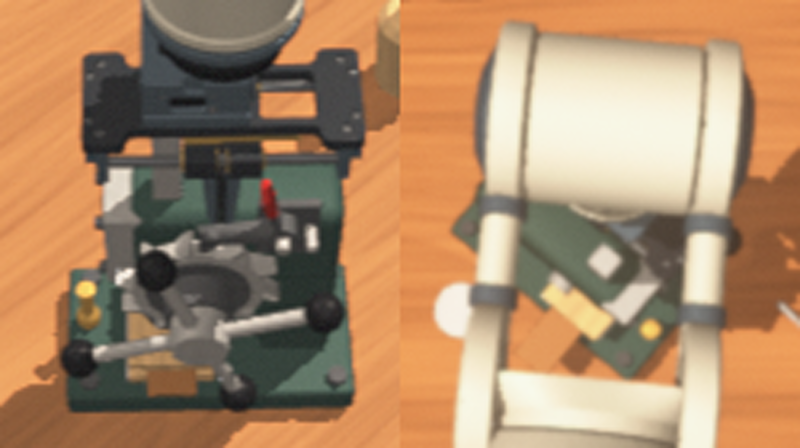

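Left half (scene view): the shut fingers are at crop (220,205), just in front of the red lever at (268,198). Nothing has been disturbed. I'll push the lever back along its arc.

```bash
python3 -m inch '[0,0.01,0,0,0,0, 0,0.01,0,0,0,0, 0,0.01,0,0,0,0, 0,0.01,0,0,0,0, 0,0.01,0.001,0,0,0, 0,0.01,0.002,0,0,0, 0,0.006,0.006,0,0,0, 0,0.005,0.007,0,0,0,0,0.004,0.006,0,0,0,0,0,0,0,0,0]'
python3 - <<'E'
from h import *
where()
a=r.camera("scene")[140:280,225:350][...,::-1]
cv2.imwrite('pics/c2.png',cv2.resize(a,None,fx=3.2,fy=3.2,interpolation=cv2.INTER_CUBIC))
E
```

```text
time_s: 4.4
tool_pos: [607.0, 56.1, 262.7]
eef_rot: [-3.141, -0.001, 2.424]
wrist_force: [0.5, 0.2, -0.4]
grip_width: 0.006
finger_force: 0.0
t 4.4 press xyz [ 90.5 -49.3 262.7] tool y yaw err deg -0.05 z [-0.001  0.    -1.   ] F [ 0.5  0.2 -0.4] grip 0.01
```

View pics/c2.png

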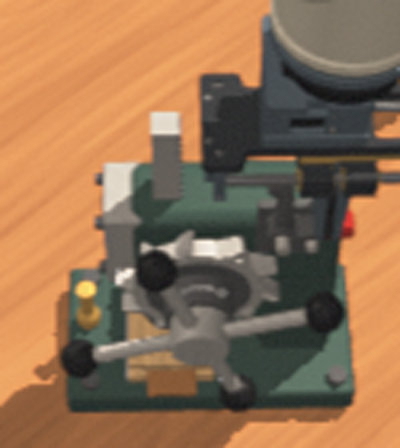

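The lever now points to the rear, red end at crop (347,222), and the pawl has left the ratchet. I'll rise, then go in front of knob0.

```bash
python3 -m inch '[0,0.003,-0.02,0,0,0, 0,0,-0.03,0,0,0, 0,0,-0.03,0,0,0, -0.01,-0.034,0,0,0,0, -0.012,-0.034,0,0,0,0, -0.012,-0.034,0,0,0,0, -0.012,-0.034,0,0,0,0, 0,-0.027,0,0,0,0, 0,0,0.03,0,0,0, 0,0,0.03,0,0,0, 0,0,0.02,0,0,0, 0,0,0.004,0,0,0,0,0,0,0,0,0]'
python3 - <<'E'
from h import *
where()
a=r.camera("scene")[140:280,225:350][...,::-1]
cv2.imwrite('pics/c3.png',cv2.resize(a,None,fx=3.2,fy=3.2,interpolation=cv2.INTER_CUBIC))
E
```

```text
time_s: 5.75
tool_pos: [536.5, -95.0, 260.1]
eef_rot: [-3.141, -0.0, 2.424]
wrist_force: [0.7, -0.3, 1.1]
grip_width: 0.006
finger_force: 0.0
t 5.75 press xyz [-69.8 -95.4 260.1] tool y yaw err deg -0.06 z [-0.  0. -1.] F [ 0.7 -0.3  1.1] grip 0.01
```

View pics/c3.png

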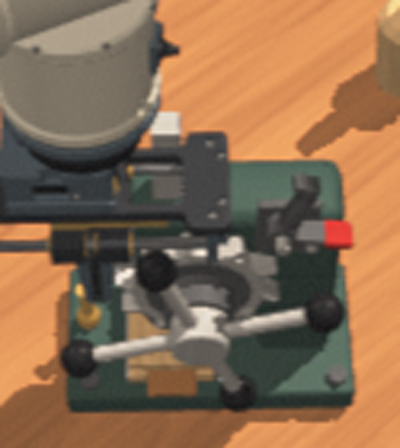

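The pawl is lying back on its stop: the arm stands up at (300,200) and the red end is at (340,234). The finger is in front of knob0. I'll push most of the way, then measure the angle.

```bash
cat >> h.py <<'E'
def meas(al0=0.3229,guess=0.5,ks=(1,2,3)):
    I=r.camera("scene");al=al0-guess
    for it in range(3):
        s={}
        for k in ks:
            g=proj("scene",press2world(Q,knob(al,k)))[0]
            b,n=blob(I,g,black,9 if it==0 else 7)
            if n>30:s[k]=b
        f=lambda q:np.concatenate([proj("scene",press2world(Q,knob(q[0],k)))[0]-s[k] for k in s])
        o=least_squares(f,[al]);al=o.x[0]
    print('turned',round(al0-al,3),'res',np.round(o.fun,1),list(s))
E
python3 -m inch '[0,0.005,0,0,0,0, 0,0.005,0,0,0,0, 0,0.005,0,0,0,0, 0,0.005,0,0,0,0, 0,0.005,0,0,0,0, 0,0.005,0,0,0,0, 0,0.005,0,0,0,0, 0,0.005,0,0,0,0, 0,0.005,0,0,0,0, 0,0.005,0,0,0,0, 0,0.004,0,0,0,0,0,0,0,0,0,0]'
python3 - <<'E'
from h import *
where();meas(guess=.45)
a=r.camera("scene")[140:280,225:350][...,::-1]
cv2.imwrite('pics/c4.png',cv2.resize(a,None,fx=3.2,fy=3.2,interpolation=cv2.INTER_CUBIC))
I=cv2.imread('pics/scene0.png')[...,::-1]
class Z: pass
r2=r.camera
E
```

```text
time_s: 7.0
tool_pos: [572.6, -53.9, 260.3]
eef_rot: [3.142, 0.001, 2.425]
wrist_force: [-0.5, -1.6, 0.3]
grip_width: 0.004
finger_force: 0.5
t 7.0 press xyz [-15.1 -95.7 260.3] tool y yaw err deg -0.02 z [ 0.001 -0.    -1.   ] F [-0.5 -1.6  0.3] grip 0.0
turned 0.421 res [-0.1 -0.4  0.1 -0.3  0.1 -0.2] [1, 2, 3]
```

View pics/c4.png

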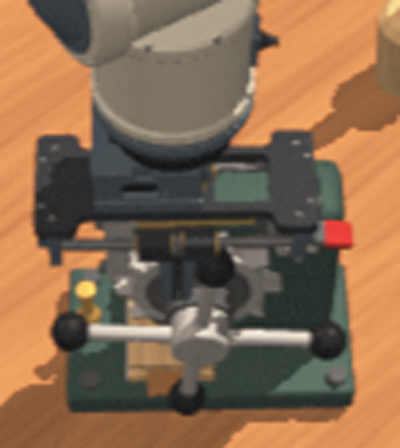

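Turned 0.42 rad, with knob0 pushed to crop (214,268). About 14 mm more gives roughly 0.57.

```bash
python3 -m inch '[0,0.004,0,0,0,0, 0,0.004,0,0,0,0, 0,0.003,0,0,0,0,0,0.0025,0,0,0,0,0,0,0,0,0,0]'
python3 -c "
from h import *
where();meas(guess=.57)"
```

```text
time_s: 7.6
tool_pos: [581.1, -43.9, 259.8]
eef_rot: [-3.141, -0.0, 2.424]
wrist_force: [-0.5, -1.5, -0.2]
grip_width: 0.007
finger_force: 1.2
t 7.6 press xyz [ -2.  -95.5 259.8] tool y yaw err deg -0.05 z [-0.  0. -1.] F [-0.5 -1.5 -0.2] grip 0.01
turned 0.569 res [-0.3 -0.6  0.2 -0.5  0.1 -0.2] [1, 2, 3]
```

```bash
python3 -m inch '[0,-0.012,0,0,0,0, 0,0,-0.03,0,0,0, 0,0,-0.03,0,0,0, 0,0,-0.025,0,0,0, 0.012,0.03,0,0,0,0, 0.012,0.03,0,0,0,0, 0.012,0.03,0,0,0,0, 0.009,0.024,0,0,0,0, 0,0,0,0,0,0, 0,0,0.025,0,0,0, 0,0,0.025,0,0,0, 0,0,0.008,0,0,0, 0,0,0,0,0,0]'
python3 - <<'E'
from h import *
where();meas(guess=.57,ks=(0,1,2,3))
E
python3 -m inch '[0,-0.007,0,0,0,0, 0,-0.007,0,0,0,0, 0,-0.007,0,0,0,0, 0,-0.007,0,0,0,0, 0,-0.007,0,0,0,0, 0,-0.007,0,0,0,0, 0,-0.007,0,0,0,0, 0,-0.007,0,0,0,0, 0,-0.007,0,0,0,0,0,0,0,0,0,0,0,0,0,0,0,0]'
python3 - <<'E'
from h import *
where();meas(guess=.57,ks=(1,2,3))
a=r.camera("scene")[140:280,225:350][...,::-1]
cv2.imwrite('pics/c5.png',cv2.resize(a,None,fx=3.2,fy=3.2,interpolation=cv2.INTER_CUBIC))
E
```

```text
time_s: 8.95
tool_pos: [613.5, 61.7, 286.2]
eef_rot: [-3.14, -0.001, 2.424]
wrist_force: [0.8, 0.0, 0.6]
grip_width: 0.008
finger_force: 0.0
t 8.95 press xyz [ 98.9 -50.6 286.2] tool y yaw err deg -0.09 z [-0.002  0.    -1.   ] F [0.8 0.  0.6] grip 0.01
turned 0.569 res [-0.1  0.4 -0.8 -0.8  0.3 -0.5 -0.  -0.1] [0, 1, 2, 3]
time_s: 10.1
tool_pos: [572.7, 14.8, 287.0]
eef_rot: [3.142, 0.0, 2.424]
wrist_force: [-0.3, 0.8, -0.3]
grip_width: 0.007
finger_force: 0.0
t 10.1 press xyz [ 36.8 -50.6 287. ] tool y yaw err deg -0.07 z [ 0.  0. -1.] F [-0.3  0.8 -0.3] grip 0.01
turned 0.579 res [-0.5  0.1 -0.1 -0.5 -0.3 -0.1] [1, 2, 3]
```

View pics/c5.png

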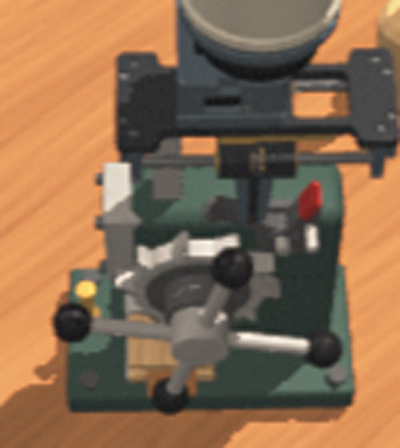

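The lever at (310,200) still leans to the rear and the arm at (218,207) is half raised, so the pawl has not dropped yet. I'll push it a little further.

```bash
python3 -m inch '[0,-0.005,0,0,0,0, 0,-0.005,0.001,0,0,0, 0,-0.005,0.002,0,0,0,0,-0.003,0.004,0,0,0,0,0,0,0,0,0,0,0,0,0,0,0]'
python3 - <<'E'
from h import *
where();meas(guess=.57,ks=(1,2,3))
a=r.camera("scene")[140:280,225:350][...,::-1]
cv2.imwrite('pics/c6.png',cv2.resize(a,None,fx=3.2,fy=3.2,interpolation=cv2.INTER_CUBIC))
E
```

```text
time_s: 10.8
tool_pos: [560.9, 1.3, 279.8]
eef_rot: [-3.141, -0.0, 2.424]
wrist_force: [-0.5, 0.2, -0.2]
grip_width: 0.004
finger_force: 0.0
t 10.8 press xyz [ 18.8 -50.6 279.8] tool y yaw err deg -0.07 z [-0.  0. -1.] F [-0.5  0.2 -0.2] grip 0.0
turned 0.583 res [-0.5  0.3 -0.2 -0.5 -0.3 -0.2] [1, 2, 3]
```

View pics/c6.png

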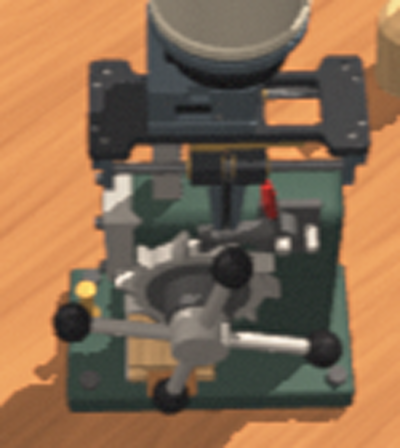

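The pawl has dropped and the lever is back at (268,200), as at the start. I'll withdraw, check the red blob against the start, and return to knob0 to test the lock.

```bash
python3 -m inch '[0,0,-0.03,0,0,0, 0,0,-0.03,0,0,0, -0.015,-0.011,0,0,0,0, -0.015,-0.011,0,0,0,0, -0.015,-0.014,0,0,0,0, 0,0,0,0,0,0, 0,0,0.03,0,0,0, 0,0,0.03,0,0,0, 0,0,0.018,0,0,0, 0,0,0,0,0,0,0,0,0,0,0,0]'
python3 - <<'E'
from h import *
where();meas(guess=.57,ks=(1,2,3));I=r.camera("scene");print(blob(I,(309,201),red))
E
python3 -m inch '[0,0.004,0,0,0,0, 0,0.003,0,0,0,0, 0,0.003,0,0,0,0,0,0.002,0,0,0,0,0,0,0,0,0,0]'
python3 - <<'E'
from h import *
where();meas(guess=.57,ks=(1,2,3))
E
```

```text
time_s: 12.0
tool_pos: [571.4, -55.0, 262.6]
eef_rot: [3.141, 0.0, 2.424]
wrist_force: [0.4, 0.0, 0.4]
grip_width: 0.008
finger_force: 0.0
t 12.0 press xyz [-16.7 -95.5 262.6] tool y yaw err deg -0.04 z [ 0.  0. -1.] F [0.4 0.  0.4] grip 0.01
turned 0.564 res [-0.3 -0.6  0.3 -0.5  0.  -0.1] [1, 2, 3]
(array([307.44444444, 198.77777778]), np.int64(9))
time_s: 12.6
tool_pos: [579.2, -46.1, 261.9]
eef_rot: [3.142, 0.0, 2.424]
wrist_force: [-0.2, -0.3, -0.6]
grip_width: 0.004
finger_force: 0.0
t 12.6 press xyz [ -4.8 -95.5 261.9] tool y yaw err deg -0.04 z [ 0.  0. -1.] F [-0.2 -0.3 -0.6] grip 0.0
turned 0.568 res [-0.4 -0.6  0.3 -0.5 -0.  -0.1] [1, 2, 3]
```

```bash
python3 -m inch '[0,0.002,0,0,0,0, 0,0.002,0,0,0,0, 0,0.001,0,0,0,0,0,0,0,0,0,0]'
python3 -c "
from h import *
where();meas(guess=.57)"
python3 -m inch '[0,0.001,0,0,0,0, 0,0.001,0,0,0,0,0,0,0,0,0,0]'
python3 -c "
from h import *
where();meas(guess=.57)"
```

```text
time_s: 13.05
tool_pos: [582.2, -42.7, 261.8]
eef_rot: [-3.141, -0.0, 2.424]
wrist_force: [-2.7, -3.6, 0.3]
grip_width: 0.006
finger_force: 2.0
t 13.05 press xyz [ -0.4 -95.5 261.8] tool y yaw err deg -0.05 z [-0.001 -0.    -1.   ] F [-2.7 -3.6  0.3] grip 0.01
turned 0.58 res [-0.5 -0.4  0.2 -0.6 -0.1 -0.1] [1, 2, 3]
time_s: 13.4
tool_pos: [583.5, -41.2, 261.7]
eef_rot: [-3.141, -0.0, 2.424]
wrist_force: [-1.5, -4.4, -2.5]
grip_width: 0.004
finger_force: 2.2
t 13.4 press xyz [  1.6 -95.5 261.7] tool y yaw err deg -0.06 z [-0.001 -0.    -1.   ] F [-1.5 -4.4 -2.5] grip 0.0
turned 0.606 res [-0.6 -0.6  0.4 -0.4 -0.5 -0.1] [1, 2, 3]
```

```bash
for i in 1; do python3 -m inch '[0,0.001,0,0,0,0, 0,0.001,0,0,0,0,0,0,0,0,0,0]'
python3 -c "
from h import *
where();meas(guess=.6)"; done
python3 -m inch '[0,0.001,0,0,0,0,0,0,0,0,0,0]'
python3 -c "
from h import *
where();meas(guess=.6);I=r.camera('scene');print(blob(I,(309,201),red))"
```

```text
time_s: 13.75
tool_pos: [584.7, -39.7, 261.6]
eef_rot: [-3.141, -0.0, 2.424]
wrist_force: [-1.7, -4.3, -2.7]
grip_width: 0.007
finger_force: 2.2
t 13.75 press xyz [  3.6 -95.4 261.6] tool y yaw err deg -0.06 z [-0.001 -0.    -1.   ] F [-1.7 -4.3 -2.7] grip 0.01
turned 0.624 res [-0.4 -0.3  0.2 -0.6 -0.3 -0.2] [1, 2, 3]
time_s: 14.0
tool_pos: [585.4, -38.9, 261.7]
eef_rot: [-3.141, -0.001, 2.424]
wrist_force: [-1.6, -4.8, -3.4]
grip_width: 0.006
finger_force: 2.3
t 14.0 press xyz [  4.6 -95.4 261.7] tool y yaw err deg -0.06 z [-0.001 -0.    -1.   ] F [-1.6 -4.8 -3.4] grip 0.01
turned 0.638 res [-0.2 -0.4  0.4 -0.3 -0.4 -0. ] [1, 2, 3]
(array([308.17647059, 199.47058824]), np.int64(17))
```

```bash
python3 -m inch '[0,0.001,0,0,0,0,0,0,0,0,0,0]'
python3 -c "
from h import *
where();meas(guess=.6)"
python3 -m inch '[0,0.001,0,0,0,0,0,0,0,0,0,0]'
python3 -c "
from h import *
where();meas(guess=.6)"
```

```text
time_s: 14.3
tool_pos: [586.0, -38.1, 261.7]
eef_rot: [-3.141, -0.0, 2.424]
wrist_force: [-3.1, -4.1, -3.6]
grip_width: 0.006
finger_force: 2.3
t 14.3 press xyz [  5.7 -95.4 261.7] tool y yaw err deg -0.06 z [-0.001  0.    -1.   ] F [-3.1 -4.1 -3.6] grip 0.01
turned 0.651 res [-0.2 -0.3  0.1 -0.3 -0.2 -0.2] [1, 2, 3]
time_s: 14.55
tool_pos: [586.7, -37.3, 261.7]
eef_rot: [-3.141, -0.001, 2.424]
wrist_force: [-3.7, -3.9, -3.8]
grip_width: 0.002
finger_force: 2.4
t 14.55 press xyz [  6.7 -95.4 261.7] tool y yaw err deg -0.05 z [-0.001  0.    -1.   ] F [-3.7 -3.9 -3.8] grip 0.0
turned 0.662 res [-0.3 -0.4  0.2 -0.3 -0.3 -0.1] [1, 2, 3]
```

No hard stop yet, but the turn is inside the notch window. I'll withdraw and check the seat by the lever position.

```bash
python3 -m inch '[0,-0.01,0,0,0,0, 0,-0.02,0,0,0,0, 0,-0.03,-0.01,0,0,0, 0,-0.03,-0.03,0,0,0, 0,-0.03,-0.03,0,0,0,0,-0.04,-0.03,0,0,0,0,-0.04,0,0,0,0,0,-0.04,0,0,0,0,0,0,0,0,0,0]'
python3 - <<'E'
from h import *
where();meas(guess=.65,ks=(0,1,2,3))
S=r.camera("scene");T=r.camera("top");S0=cv2.imread('pics/scene0.png')[...,::-1]
for I in(S0,S):print(blob(I,(309,201),red))
print(blob(T,(281,190),red))
f=lambda a:cv2.resize(a[180:260,235:345][...,::-1],None,fx=3.6,fy=3.6,interpolation=cv2.INTER_CUBIC)
cv2.imwrite('pics/c7.png',np.hstack([f(S0),f(S)]))
E
```

```text
time_s: 15.5
tool_pos: [426.8, -220.9, 362.7]
eef_rot: [-3.141, 0.002, 2.421]
wrist_force: [1.6, 0.5, 0.3]
grip_width: 0.004
finger_force: 0.0
t 15.5 press xyz [-236.8  -95.4  362.7] tool y yaw err deg -0.26 z [ 0.001 -0.001 -1.   ] F [1.6 0.5 0.3] grip 0.0
turned 0.657 res [ 0.5 -0.3 -0.3 -0.1  0.5 -0.3 -0.3 -0.2] [0, 1, 2, 3]
(array([308.40740741, 200.2962963 ]), np.int64(27))
(array([308.42307692, 200.46153846]), np.int64(26))
(array([279.95833333, 190.58333333]), np.int64(24))
```

View pics/c7.png

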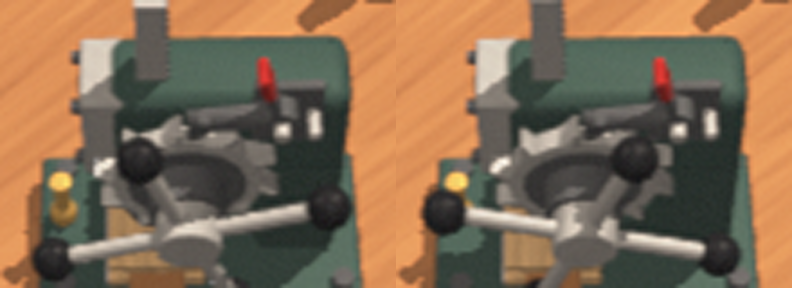

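The lever is within 0.2 px of its original seated position in both views, and the wheel has turned about 0.65 rad, which is one notch. The robot is clear, so I'm handing in.

```bash
python3 -c "
from cell import r
print(r.finish_job())"
```

```text
the job is handed in; nothing more can be done
None
```

The press is backed off by one notch (wheel turned about 0.65 rad), the pawl lever is back where it was when seated, and the job is handed in; I only pushed to about 0.66 rad and never felt the pawl stop the wheel, so the lock is judged by lever position and wheel angle.

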